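# Put the check weights back into their cases

## Robot

A 7-joint arm with a two-finger parallel gripper is mounted at the origin on a cart in front of the work surface, level with it; the furniture and walls round the work are solid. World frame = base frame: x ahead of the robot, y to its left, z up, the work surface at z = 0. Lengths are in m, angles in rad, forces in N, time in s.
With the tool pointing down it reaches from about 0.35 to 0.9 m from the base axis. Payload 8.1 kg.
Tool frame: the origin (TCP) lies at the very end of the fingers, on their centre line; the grasp point (between the pads) lies 19 mm behind it; z points along the fingers, y is the line along which they close (so a half turn about z gives the same grasp; the last joint's range is limited). The gripper opens to 92 mm and grips with 3 to 60 N. Pads are 19 mm wide; open, the fingers measure 130 mm over their backs; the gripper's body (75 mm by 190 mm) begins 47 mm behind the grasp point.
Start: joints at [1.044, 0.434, 0.025, 1.573, -0.012, 1.134, -0.075], TCP at [0.257, -0.57, 0.227] pointing down, gripper open.
Joint ranges: [-2.62, 2.62], [-0.44, 2.09], [-1.27, 1.32], [0.08, 2.57], [-1.32, 4.46], [0.12, 2], [-2.74, 2.74]. Speed limits (rad/s): [2.22, 2.22, 3.01, 3.01, 3.14, 3.14, 3.14].

## Interface

Orientations are given as a rotation vector (axis times angle).
In Python, from cell import readout, cams, job gives the robot as it stands.
- The arm moves only by the tool drive_tool, never from a script. Its argument "commands" is a list of rows, each a list of 3 entries, a list of its own where there are three numbers: the turn, a rotation vector about the tool's x, y, z in rad, then the shift along the tool's x, y, z in cm, then the gripper's target within -1 to 1 (fully open at 1, half-way at 0, shut at -1). A call has 1 to 20 rows; each row is the pose to reach, as a shift and turn from the pose commanded when the call began, along the tool's axes at that moment; what a row does not reach only later rows make up. A row lasts 1/12 s, in which the tool goes at most 41.7 mm and 7.16 degrees, less where a joint would pass 70% of its speed; a pose out of reach is approached as far as the arm can. A call with a gripper value outside its range is refused whole. The fingers move at their own pace and stop on an object; "newtons" is the grip in N (left out, the last holds). Time passes only in rows, so rows that repeat a pose let the fingers close. It gives the time, the measured TCP pose, the force, the opening and the grip force at its end, in the units of the state.
- readout.observe(): the state, without advancing time (a new reading comes with each control period).
- cams.get_image(name): name is "side" or "top" or "wrist"; returns the picture (384x512x3 uint8, blue, green, red); there is no depth.
- cams.camera_info(name): a dict with "camera_matrix" (3x3 intrinsics, pixels), "R" (3x3) and "t" (3): a world point X has camera coordinates R X + t. Camera axes: x right, y down, z forward; pixel columns grow to the right and rows downward; lengths in m; the calibration is good to about 2 mm. The wrist camera is an equidistant fisheye: a pixel r from the principal point sees the ray r / f radians off the axis. A picture is of the moment at which its call begins: read the wrist's pose just before it. camera_info takes no time and is no camera call; for the wrist camera it gives the pose at the moment of the call.
- job.sign_off(): hands the job in; it is judged then, once.
The state is a dict: "clock": time; "joints": joint angles; "dq": joint speeds; "joint_efforts": joint torques, N m; "position": TCP position; "ee_rot": TCP orientation; "force": force on the tool from outside, world axes, zero at the start; "ft_torque": the same for the moment, N m; "width": opening from 0.0 (shut) to 1.0 (fully open); "gripper_force": force on a finger pad.
Only numpy, scipy, OpenCV 4.12 (cv2) and the standard library are available. Lean on these libraries where they do the work, as an engineer would, in place of code of your own. Each camera call takes 0.05 s, during which the arm holds its last target. There are 200 camera calls.

## Task

The balance has been checked and its four steel check weights are left piled up on the round pad: take the pile apart from the top down and stand each weight upright in the round well of its own wooden case, the one whose well is sized for it (smallest weight into the smallest well, and so on), finishing one before you take the next. Set them down, do not drop them, and do not push the other things on the worktop about.

Things in the scene. Friction and masses are not known exactly. Their poses are not given: they have to be found in the camera images.
- weight_500_mid (a point): The largest of four plain steel check weights piled up largest below, smallest on top: an upright cylinder 48 mm across and 38 mm high, about 480 g. Its top is a dish 3 mm deep with a raised rim, in which the foot of the next smaller weight sits, its foot 35 mm above this one's foot. It stands at the bottom of the pile, on the round pad. This point is its centre, half-way up (19 mm above its foot); its z axis is the cylinder's axis.
- weight_200_mid (a point): The second largest of four plain steel check weights piled up largest below, smallest on top: an upright cylinder 36 mm across and 28 mm high, about 200 g. Its top is a dish 3 mm deep with a raised rim, in which the foot of the next smaller weight sits, its foot 25 mm above this one's foot. It stands in the dish of the next larger weight. This point is its centre, half-way up (14 mm above its foot); its z axis is the cylinder's axis.
- weight_100_mid (a point): The second smallest of four plain steel check weights piled up largest below, smallest on top: an upright cylinder 28 mm across and 25 mm high, about 100 g. Its top is a dish 3 mm deep with a raised rim, in which the foot of the next smaller weight sits, its foot 22 mm above this one's foot. It stands in the dish of the next larger weight. This point is its centre, half-way up (12.5 mm above its foot); its z axis is the cylinder's axis.
- weight_50_mid (a point): The smallest of four plain steel check weights piled up largest below, smallest on top: an upright cylinder 20 mm across and 24 mm high, about 50 g. It stands on top of the pile. This point is its centre, half-way up (12 mm above its foot); its z axis is the cylinder's axis.
- case_500: Wooden case of the largest weight, its lid laid aside, fixed to the worktop: a block 72 mm square and 22 mm high (upper 12 mm 68 mm square) with a round felt-lined well 58 mm across and 8 mm deep in the middle of its top (well floor 14 mm above the worktop, 2 mm chamfer at its edge). Origin: on the worktop under the well's centre; z up, x and y along the block's sides.
- case_200: Wooden case of the second largest weight, its lid laid aside, fixed to the worktop: a block 60 mm square and 22 mm high (upper 12 mm 56 mm square) with a round felt-lined well 46 mm across and 8 mm deep in the middle of its top (well floor 14 mm above the worktop, 2 mm chamfer at its edge). Origin: on the worktop under the well's centre; z up, x and y along the block's sides.
- case_100: Wooden case of the second smallest weight, its lid laid aside, fixed to the worktop: a block 52 mm square and 22 mm high (upper 12 mm 48 mm square) with a round felt-lined well 38 mm across and 8 mm deep in the middle of its top (well floor 14 mm above the worktop, 2 mm chamfer at its edge). Origin: on the worktop under the well's centre; z up, x and y along the block's sides.
- case_50: Wooden case of the smallest weight, its lid laid aside, fixed to the worktop: a block 44 mm square and 22 mm high (upper 12 mm 40 mm square) with a round felt-lined well 30 mm across and 8 mm deep in the middle of its top (well floor 14 mm above the worktop, 2 mm chamfer at its edge). Origin: on the worktop under the well's centre; z up, x and y along the block's sides.
- pad: Round dark handling pad with a grey felt top, 80 mm across and 3 mm thick, fixed to the worktop; the pile of weights stands on it, not always quite in the middle. Origin: on the worktop under its centre.

How it is judged:
On the way, in this order (a step that is already met when the one before it is completed fails the run):
1. the smallest weight stands in the well of its own case, let go (horizontal distance between weight_50_mid and case_50 below 0.01 m and z of weight_50_mid in the frame of case_50 between 0.023 and 0.029 m and angle between weight_50_mid's own z axis and vertical below 0.12 rad and linear speed of weight_50 below 0.02 m/s and angular speed of weight_50 below 0.3 rad/s and contact force between the fingers and weight_50 below 0.3 N), for 0.2 s.
2. the second smallest weight stands in the well of its own case, let go (horizontal distance between weight_100_mid and case_100 below 0.01 m and z of weight_100_mid in the frame of case_100 between 0.0235 and 0.0295 m and angle between weight_100_mid's own z axis and vertical below 0.12 rad and linear speed of weight_100 below 0.02 m/s and angular speed of weight_100 below 0.3 rad/s and contact force between the fingers and weight_100 below 0.3 N), for 0.2 s.
3. the second largest weight stands in the well of its own case, let go (horizontal distance between weight_200_mid and case_200 below 0.01 m and z of weight_200_mid in the frame of case_200 between 0.025 and 0.031 m and angle between weight_200_mid's own z axis and vertical below 0.12 rad and linear speed of weight_200 below 0.02 m/s and angular speed of weight_200 below 0.3 rad/s and contact force between the fingers and weight_200 below 0.3 N), for 0.2 s.
4. the largest weight stands in the well of its own case, let go (horizontal distance between weight_500_mid and case_500 below 0.01 m and z of weight_500_mid in the frame of case_500 between 0.03 and 0.036 m and angle between weight_500_mid's own z axis and vertical below 0.12 rad and linear speed of weight_500 below 0.02 m/s and angular speed of weight_500 below 0.3 rad/s and contact force between the fingers and weight_500 below 0.3 N), for 0.2 s.
At the end, for the whole second after the job is handed in: Each of the four weights stands upright (within 0.12 rad) on the floor of the well of its own case (centre within 10 mm of the well's centre sideways and within 3 mm of its seated height), released and at rest (all of step 1 and all of step 2 and all of step 3 and all of step 4); the robot touches nothing.
It fails at once if a weight is dropped from more than about 2 cm ((contact force between the fingers and weight_500 below 0.05 N and linear speed of weight_500 above 0.65 m/s) or (contact force between the fingers and weight_200 below 0.05 N and linear speed of weight_200 above 0.65 m/s) or (contact force between the fingers and weight_100 below 0.05 N and linear speed of weight_100 above 0.65 m/s) or (contact force between the fingers and weight_50 below 0.05 N and linear speed of weight_50 above 0.65 m/s)).
It fails at once if one of the bystanders (forceps, timer, small grey-capped vial) is pushed away by more than 3 cm (distance of any of forceps, timer, vial from where it was at the start of the episode above 0.03 m).
It also fails if it takes over 90 s, if anything falls off the work surface, if the arm or the gripper's body presses on something with over 40 N, if the wrist force passes 120 N, or if a joint passes its speed limit or range.

## Working session

There is one attempt and no reset: what is moved stays moved. The work goes in short steps, Python scripts to look and compute and a tool call to move; the robot and the scene stay as the last step left them, time stands still between calls to the robot, and variables do not carry over. Pictures are saved under pics/ and viewed, at most 14 in all, crops included, and the job is handed in when it is done.

Besides the shell and the picture viewer there is one more tool, called after "Request:" in YAML: its name, and indented under it one key for each argument. drive_tool: Moves the arm, as the interface text tells. Its arguments: {"type":"object","properties":{"commands":{"type":"array"},"newtons":{"type":"number"}},"required":["commands"]}

```bash
ls; mkdir -p pics
python3 - <<'E'
from cell import readout,cams
import cv2,numpy as np
print(readout.observe())
for n in ["side","top"]:
    i=cams.get_image(n); cv2.imwrite(f"pics/{n}0.png",i); c=cams.camera_info(n); print(n,c)
E
```

```text
pics
{'clock': 0.0, 'joints': array([ 1.04438065,  0.43522585,  0.02498422,  1.57413817, -0.01161778,
        1.13397861, -0.07509821]), 'dq': array([-0.00025596, -0.00022563, -0.00028356, -0.00135844,  0.0003085 ,
       -0.00142971,  0.00099939]), 'joint_efforts': array([-1.28636479e-03, -6.67845798e+01,  9.84504707e-01, -3.14456534e+01,
       -6.05496881e-02,  4.29500733e-02,  1.50010801e-04]), 'position': array([ 0.25675433, -0.56924679,  0.22592743]), 'ee_rot': array([-3.06984731e+00, -6.60301687e-01,  7.33961671e-04]), 'force': array([0.35494414, 0.57565765, 0.7617075 ]), 'ft_torque': array([-0.00155076,  0.03306149, -0.0483344 ]), 'gripper_force': 0.0, 'width': 1.0011869418638388}
side {'camera_matrix': array([[467.98858034,   0.        , 256.48136245],
       [  0.        , 467.98858034, 198.19754557],
       [  0.        ,   0.        ,   1.        ]]), 'R': array([[-0.95209165, -0.30552603, -0.01324164],
       [-0.2280931 ,  0.7383018 , -0.63473143],
       [ 0.2037033 , -0.60130217, -0.77261936]]), 't': array([ 0.5046733 , -0.06923426,  1.01311176])}
top {'camera_matrix': array([[483.69089413,   0.        , 258.54493907],
       [  0.        , 483.69089413, 192.00352332],
       [  0.        ,   0.        ,   1.        ]]), 'R': array([[ 1.13686747e-03, -9.99995741e-01, -2.68784619e-03],
       [-9.95944569e-01, -8.90449867e-04, -8.99645625e-02],
       [ 8.99617860e-02,  2.77922360e-03, -9.95941340e-01]]), 't': array([0.29309825, 0.47021273, 0.91168815])}
```

View pics/side0.png

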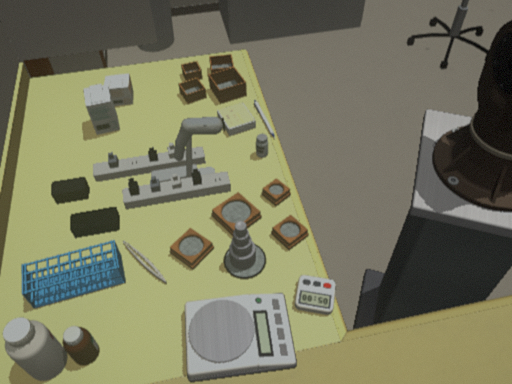

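View pics/top0.png

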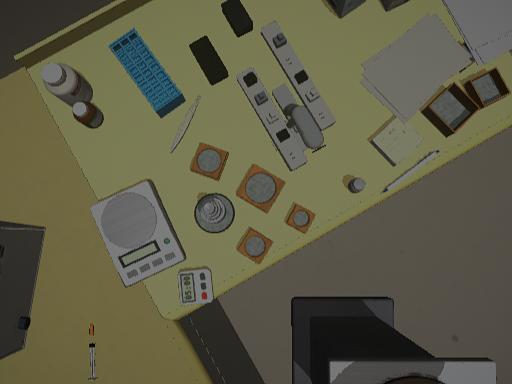

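The side view shows the pile at about (243,238) on its pad. Case wells are at about (237,213), (191,247), (290,231) and (276,191). The timer is at (316,293), the vial at (262,145) and the forceps at (264,117) or (145,262).

The top view shows the pile at (215,210) and wells at (261,187), (209,161), (255,245) and (300,217). The timer is at (196,286) and the vial at (357,185).

```bash
cat > h.py <<'E'
import cv2,numpy as np
def ray(c,uv,fish=False):
    K=c["camera_matrix"]; d=np.array([(uv[0]-K[0,2])/K[0,0],(uv[1]-K[1,2])/K[1,1],1.])
    if fish:
        r=np.hypot(d[0],d[1]); d=np.array([d[0]/r*np.sin(r),d[1]/r*np.sin(r),np.cos(r)]) if r>1e-9 else np.array([0,0,1.])
    d=c["R"].T@d; return -c["R"].T@c["t"], d/np.linalg.norm(d)
def plane(c,uv,z,fish=False):
    o,d=ray(c,uv,fish); return o+d*(z-o[2])/d[2]
def tri(rays):
    A=sum(np.eye(3)-np.outer(d,d) for o,d in rays); b=sum((np.eye(3)-np.outer(d,d))@o for o,d in rays)
    X=np.linalg.solve(A,b); return X,[np.linalg.norm(np.cross(X-o,d)) for o,d in rays]
def wells(img,lo=(3,90,40),hi=(18,255,230),amin=150):
    """holes enclosed by wood: list of (centre, axes, outer area)"""
    hsv=cv2.cvtColor(img,cv2.COLOR_BGR2HSV); m=cv2.inRange(hsv,lo,hi)
    m=cv2.morphologyEx(m,cv2.MORPH_CLOSE,np.ones((3,3),np.uint8))
    cs,h=cv2.findContours(m,cv2.RETR_CCOMP,cv2.CHAIN_APPROX_NONE); out=[]
    for i,k in enumerate(cs):
        if h[0][i][3]>=0 and cv2.contourArea(k)>amin:
            e=cv2.fitEllipse(k); out.append((np.round(e[0],1),np.round(e[1],1),cv2.contourArea(cs[h[0][i][3]])))
    return out
E
python3 - <<'E'
import cv2
from h import *
for n,pts in [("side",[(225,200),(190,237),(290,240),(276,199),(215,90)]),("top",[(243,178),(198,150),(244,235),(290,212),(240,140)])]:
    i=cv2.imread(f"pics/{n}0.png"); hsv=cv2.cvtColor(i,cv2.COLOR_BGR2HSV)
    for p in pts: print(p,hsv[p[1],p[0]],end=' ')
    print()
    for w in wells(i,amin=80): print(n,w)
T=cv2.resize(cv2.imread("pics/top0.png")[130:310,160:390],None,fx=3,fy=3,interpolation=2)
cv2.imwrite("pics/tc.png",T)
E
```

```text
(225, 200) [ 21 102 153] (190, 237) [ 39  31 107] (290, 240) [ 16 142 142] (276, 199) [ 19 121  80] (215, 90) [25 99 59] 
side (array([190.8, 245.3]), array([21.3, 26.1]), 830.0)
side (array([289.5, 229.2]), array([16.4, 21.2]), 635.5)
side (array([275.7, 189.1]), array([12. , 15.7]), 346.5)
side (array([221. ,  65.5]), array([ 6.9, 24.3]), 428.5)
(243, 178) [ 24 119 101] (198, 150) [ 15 165 105] (244, 235) [ 24 121 101] (290, 212) [ 25 119 103] (240, 140) [ 31  78 125] 
top (array([254.7, 245.8]), array([20.2, 21.1]), 651.5)
top (array([300.8, 218.1]), array([16.1, 16.5]), 450.0)
top (array([260.2, 187.6]), array([30.6, 30.9]), 1247.5)
top (array([208.7, 160.2]), array([24.1, 24.2]), 854.0)
top (array([453.6, 106.8]), array([39.6, 41. ]), 1349.0)
top (array([489.9,  86.5]), array([32., 33.]), 876.0)
```

View pics/tc.png

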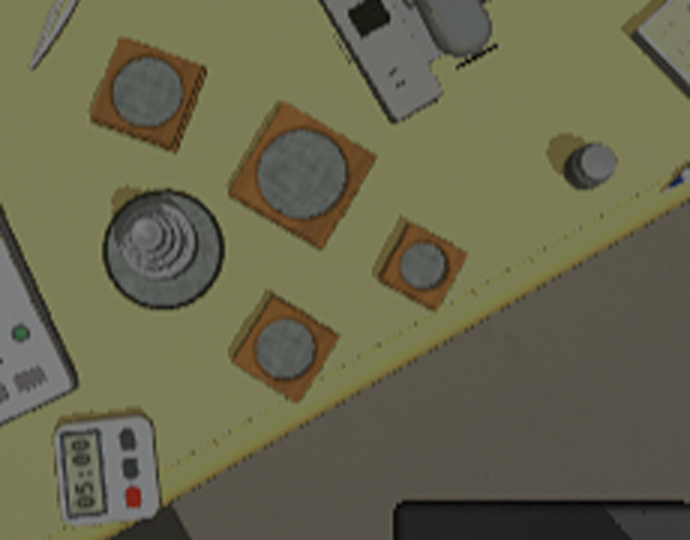

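The crop shows four wells, sized about 31, 24, 20.5 and 16 px across, plus the pile and its smallest weight at about full-image (209,207). The pile sits off-centre on its pad.

Run:
```python
import cv2
from h import *
from cell import cams
S,T=cams.camera_info("side"),cams.camera_info("top")
for n,s,t in [("c50",(275.7,189.1),(300.8,218.1)),("c100",(289.5,229.2),(254.7,245.8)),("c200",(190.8,245.3),(208.7,160.2)),("c500",(237,212),(260.2,187.6)),("w50top",(240.5,224),(209,207))]:
    X,e=tri([ray(S,s),ray(T,t)]); z=.109 if n[0]=='w' else .021
    print(n,X.round(4),np.round(e,4),plane(S,s,z).round(4),plane(T,t,z).round(4))
print("vial",plane(T,(357,185),.02),"timer",plane(T,(196,286),.01),"pad",plane(T,(215,213),.003))
I=cv2.imread("pics/side0.png")[170:290,165:315]
cv2.imwrite("pics/sc.png",cv2.resize(I,None,fx=5,fy=5,interpolation=2))
```

```text
c50 [0.4202 0.212  0.0159] [0.0003 0.0003] [0.4193 0.2163 0.021 ] [0.4197 0.2124 0.021 ]
c100 [0.3668 0.3009 0.0157] [0.0002 0.0002] [0.3662 0.3047 0.021 ] [0.3667 0.3008 0.021 ]
c200 [0.533  0.3911 0.0157] [0.0002 0.0002] [0.5312 0.3943 0.021 ] [0.5319 0.3905 0.021 ]
c500 [0.4783 0.2901 0.0136] [0.001 0.001] [0.4751 0.2952 0.021 ] [0.4785 0.2904 0.021 ]
w50top [0.4354 0.3797 0.1075] [0.0004 0.0004] [0.4347 0.3807 0.109 ] [0.4357 0.3797 0.109 ]
vial [0.48383033 0.10315764 0.02      ] timer [0.2895986  0.41352024 0.01      ] pad [0.43017866 0.37896667 0.003     ]
```

View pics/sc.png

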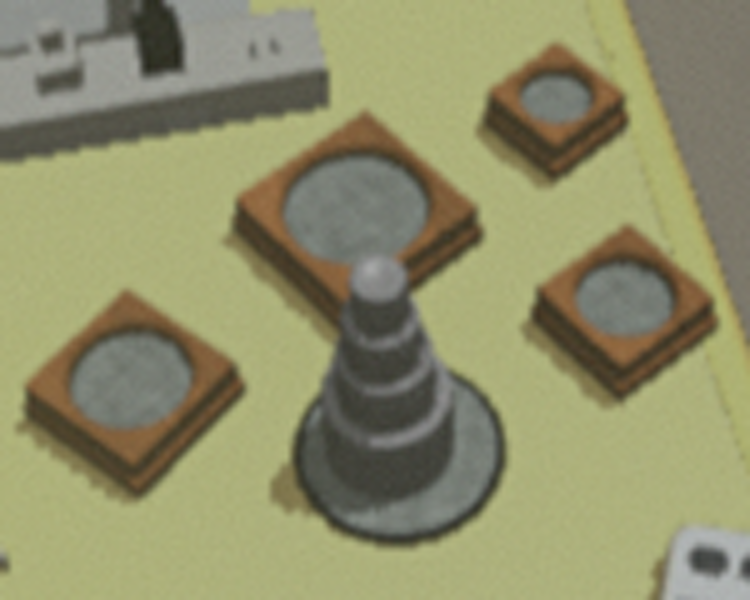

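The side crop shows the pile's top at about full-image (240.6,225), with all four wells empty. The measured points agree with the sizes and heights in the text, so I'm moving in, swinging wide of the base.

Request:
drive_tool:
  commands:
    - [[0,0,0],[41.5,-32.8,-2],0.3]
    - [[0,0,0],[41.5,-32.8,-2],0.3]
    - [[0,0,0],[41.5,-32.8,-2],0.3]
    - [[0,0,0],[41.5,-32.8,-2],0.3]
    - [[0,0,0],[41.5,-32.8,-2],0.3]
    - [[0,0,0],[41.5,-32.8,-2],0.3]
    - [[0,0,0],[41.5,-32.8,-2],0.3]
    - [[0,0,0],[41.5,-32.8,-2],0.3]
    - [[0,0,0],[41.5,-32.8,-2],0.3]
    - [[0,0,0],[41.5,-32.8,-2],0.3]
    - [[0,0,0],[41.5,-32.8,-2],0.3]
    - [[0,0,0],[41.5,-32.8,-2],0.3]
    - [[0,0,0],[41.5,-32.8,-2],0.3]
    - [[0,0,0],[41.5,-32.8,-2],0.3]
    - [[0,0,0],[41.5,-32.8,-2],0.3]
    - [[0,0,0],[41.5,-32.8,-2],0.3]
  newtons: 15

```text
clock: 1.43
position: [0.4999, -0.1008, 0.2463]
ee_rot: [3.071, 0.66, -0.002]
force: [-0.3, -0.4, 0.5]
width: 0.648
gripper_force: 0.0
```

```bash
cat >> h.py <<'E'
from scipy.spatial.transform import Rotation as Rn
def to(p,turn=True):
    from cell import readout
    s=readout.observe(); R=Rn.from_rotvec(s["ee_rot"]).as_matrix()
    print("at",s["position"].round(4),"t",round(s["clock"],1),"shift cm",(100*R.T@(np.array(p)-s["position"])).round(2),"tilt",R[:,2].round(4),"xaxis",R[:,0].round(3),"w",round(s["width"],3),"j",s["joints"].round(2))
E
python3 -c "
from h import *; to((.4355,.38,.20))"
```

```text
at [ 0.4999 -0.1008  0.2463] t 1.4 shift cm [ 13.89 -46.48   4.62] tilt [-1.1e-03 -5.0e-04 -1.0e+00] xaxis [ 0.912  0.411 -0.001] w 0.648 j [ 0.29  0.25 -0.24  1.8   0.07  1.1  -1.12]
```

Request:
drive_tool:
  commands:
    - [[0,0,0],[13.9,-46.5,4],0.3]
    - [[0,0,0],[13.9,-46.5,4],0.3]
    - [[0,0,0],[13.9,-46.5,4],0.3]
    - [[0,0,0],[13.9,-46.5,4],0.3]
    - [[0,0,0],[13.9,-46.5,4],0.3]
    - [[0,0,0],[13.9,-46.5,4],0.3]
    - [[0,0,0],[13.9,-46.5,4],0.3]
    - [[0,0,0],[13.9,-46.5,4],0.3]
    - [[0,0,0],[13.9,-46.5,4],0.3]
    - [[0,0,0],[13.9,-46.5,4],0.3]
    - [[0,0,0],[13.9,-46.5,4],0.3]
    - [[0,0,0],[13.9,-46.5,4],0.3]
    - [[0,0,0],[13.9,-46.5,4],0.3]
    - [[0,0,0],[13.9,-46.5,4],0.3]
    - [[0,0,0],[13.9,-46.5,4],0.3]
    - [[0,0,0],[13.9,-46.5,4],0.3]

```text
clock: 2.77
position: [0.4373, 0.3785, 0.2066]
ee_rot: [3.071, 0.655, 0.0]
force: [0.4, -0.2, -0.5]
width: 0.652
gripper_force: 0.0
```

Run:
```python
from h import *
from cell import cams
to((.4355,.38,.15))
c=cams.camera_info("wrist"); print(c); cv2.imwrite("pics/w1.png",cams.get_image("wrist"))
```

```text
at [0.4373 0.3785 0.2066] t 2.8 shift cm [-0.1  -0.22  5.66] tilt [ 4.0e-04 -1.5e-03 -1.0e+00] xaxis [ 0.913  0.408 -0.   ] w 0.652 j [-0.48  0.42 -0.45  1.69  0.2   1.08 -2.15]
{'camera_matrix': array([[297.31863964,   0.        , 248.41403515],
       [  0.        , 297.31863964, 194.65336316],
       [  0.        ,   0.        ,   1.        ]]), 'R': array([[ 0.40908191, -0.91249377,  0.00266722],
       [-0.8708632 , -0.38954224,  0.29975679],
       [-0.27248721, -0.12494787, -0.95401192]]), 't': array([0.16577395, 0.49623843, 0.53776079])}
```

View pics/w1.png

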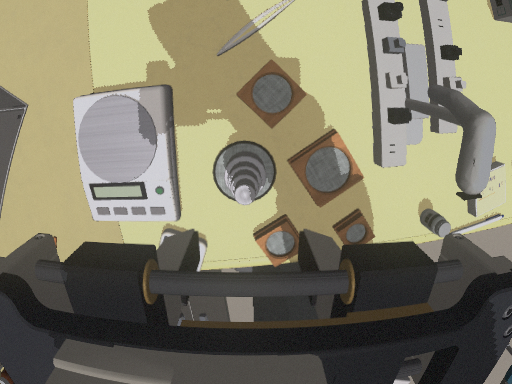

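The wrist view shows the pile top at about (245,196) and wells at (327,170), (272,94), (280,243) and (356,233). The fingers are at the bottom of the frame, on either side.

Run:
```python
from h import *
from cell import cams
W,T,S=[cams.camera_info(n) for n in("wrist","top","side")]
i=cv2.imread("pics/w1.png")
for w in wells(i,amin=80): print(w, plane(W,w[0],.021,True).round(4))
c=i[150:220,205:285]; cv2.imwrite("pics/w1c.png",cv2.resize(c,None,fx=7,fy=7,interpolation=2))
for n,w,t in [("c500",(327.5,170),(260.2,187.6)),("w50",(245,196),(209,207))]:
    print(n,tri([ray(W,w,True),ray(T,t)]),plane(W,w,.021 if n[0]=='c' else .109,True))
print(tri([ray(W,(245,196),True),ray(T,(209,207)),ray(S,(240.6,225))]))
```

```text
(array([280.1, 243. ]), array([25.9, 30.2]), 1363.0) [0.3698 0.303  0.021 ]
(array([355.5, 232.8]), array([18.2, 22.9]), 875.5) [0.4225 0.2154 0.021 ]
(array([327.5, 169.2]), array([45. , 47.6]), 3132.5) [0.4814 0.293  0.021 ]
(array([271.6,  93.2]), array([40.1, 41. ]), 2409.5) [0.5337 0.3925 0.021 ]
c500 (array([0.479537  , 0.29022337, 0.01374456]), [np.float64(0.00033970501892437876), np.float64(0.0003397050189242496)]) [0.48047291 0.29257665 0.021     ]
w50 (array([0.43547271, 0.38029296, 0.10767251]), [np.float64(0.0005464800522452322), np.float64(0.0005464800522453543)]) [0.43556056 0.38090996 0.109     ]
(array([0.43509234, 0.38029849, 0.10580906]), [np.float64(0.0005118738954608663), np.float64(0.0008287449928166871), np.float64(0.00036162974810804386)])
```

View pics/w1c.png

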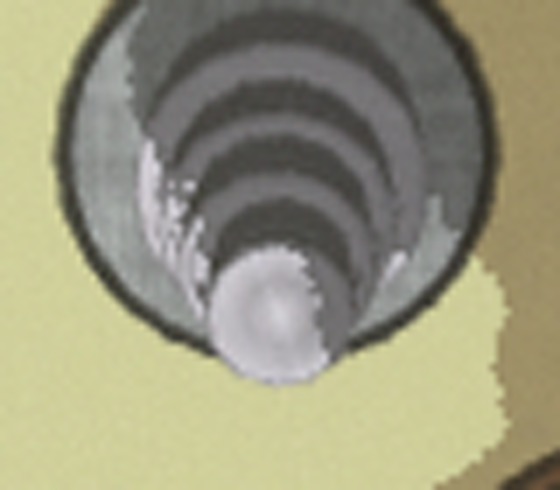

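The crop shows the smallest weight's lit top disc centred at about (245,195), so it stands at about (0.4357, 0.3805). Its top height agrees with 0.109. I'm descending to take it 12 mm above its foot.

Request:
drive_tool:
  commands:
    - [[0,0,0],[-0.06,-0.25,2],0.3]
    - [[0,0,0],[-0.06,-0.25,4],0.3]
    - [[0,0,0],[-0.06,-0.25,6],0.3]
    - [[0,0,0],[-0.06,-0.25,8],0.1]
    - [[0,0,0],[-0.06,-0.25,9.3],0]
    - [[0,0,0],[-0.06,-0.25,10.2],0]
    - [[0,0,0],[-0.06,-0.25,10.8],0]
    - [[0,0,0],[-0.06,-0.25,10.9],0]
    - [[0,0,0],[-0.06,-0.25,10.9],0]
    - [[0,0,0],[-0.06,-0.25,10.9],0]

```text
clock: 3.65
position: [0.4349, 0.3832, 0.0986]
ee_rot: [-3.071, -0.66, -0.002]
force: [-0.1, -0.7, 0.3]
width: 0.499
gripper_force: 0.0
```

Run:
```python
from h import *
from cell import cams
to((.4357,.3805,.097))
a=cams.get_image("side")[150:300,165:315]; b=cams.get_image("wrist")[150:384,100:400]
cv2.imwrite("pics/g1.png",np.hstack([cv2.resize(a,(400,400)),cv2.resize(b,(400,400))]))
```

```text
at [0.4349 0.3832 0.0986] t 3.6 shift cm [-0.04  0.28  0.16] tilt [ 1.e-03  8.e-04 -1.e+00] xaxis [0.912 0.411 0.001] w 0.499 j [-0.52  0.54 -0.42  1.8   0.28  0.86 -2.22]
```

View pics/g1.png

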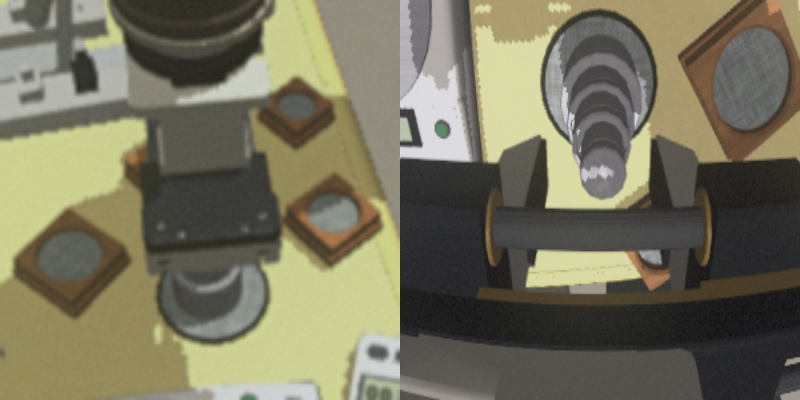

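The side crop shows the fingers straddling the pile. In the wrist crop the small weight's top is at (603,172), about midway between the finger tips at 545 and 655 but slightly right of centre. I'm trimming sideways and closing.

Request:
drive_tool:
  commands:
    - [[0,0,0],[0,0.15,0.15],0]
    - [[0,0,0],[0,0.15,0.15],-0.3]
    - [[0,0,0],[0,0.15,0.15],-0.5]
    - [[0,0,0],[0,0.15,0.15],-0.6]
    - [[0,0,0],[0,0.15,0.15],-0.7]
    - [[0,0,0],[0,0.15,0.15],-0.8]
    - [[0,0,0],[0,0.15,0.15],-1]
    - [[0,0,0],[0,0.15,0.15],-1]
    - [[0,0,0],[0,0.15,0.15],-1]
    - [[0,0,0],[0,0.15,0.15],-1]
  newtons: 15

```text
clock: 4.58
position: [0.435, 0.3816, 0.0962]
ee_rot: [-3.071, -0.661, -0.0]
force: [-0.9, 0.0, 0.6]
width: 0.208
gripper_force: 15.0
```

```bash
python3 -c "
from h import *; to((.421,.213,.17))"
```

```text
at [0.435  0.3816 0.0962] t 4.6 shift cm [-8.21 14.79 -7.38] tilt [ 1.e-04  0.e+00 -1.e+00] xaxis [0.912 0.411 0.   ] w 0.208 j [-0.52  0.54 -0.42  1.81  0.28  0.85 -2.21]
```

The width is 19 mm at 15 N, so it is held. Next I lift and carry it to above case_50.

Request:
drive_tool:
  commands:
    - [[0,0,0],[0,0,-1],-1]
    - [[0,0,0],[0,0,-2.5],-1]
    - [[0,0,0],[0,0,-4],-1]
    - [[0,0,0],[-1,1.8,-4],-1]
    - [[0,0,0],[-2,3.6,-4],-1]
    - [[0,0,0],[-3.3,6,-4],-1]
    - [[0,0,0],[-4.7,8.4,-3],-1]
    - [[0,0,0],[-6,10.8,-2],-1]
    - [[0,0,0],[-7.2,13,-1],-1]
    - [[0,0,0],[-8,14.3,0],-1]
    - [[0,0,0],[-8.2,14.8,1],-1]
    - [[0,0,0],[-8.2,14.8,2],-1]
    - [[0,0,0],[-8.2,14.8,3],-1]
    - [[0,0,0],[-8.2,14.8,3.5],-1]
    - [[0,0,0],[-8.2,14.8,3.5],-1]
    - [[0,0,0],[-8.2,14.8,3.5],-1]

```text
clock: 5.92
position: [0.421, 0.2139, 0.0611]
ee_rot: [-3.071, -0.663, 0.001]
force: [-0.5, -0.0, -0.3]
width: 0.21
gripper_force: 15.0
```

Run:
```python
from h import *
from cell import cams
to((.421,.213,.0265))
T,S,W=[cams.camera_info(n) for n in("top","side","wrist")]
a=cams.get_image("side"); b=cams.get_image("wrist")
for w in wells(b,amin=60): print(w,plane(W,w[0],.021,True).round(4))
for w in wells(a,amin=60): print('s',w,plane(S,w[0],.017).round(4))
a=a[130:280,190:340];b=b[140:384,110:390]
cv2.imwrite("pics/p1.png",np.hstack([cv2.resize(a,(400,400)),cv2.resize(b,(400,400))]))
```

```text
at [0.421  0.2139 0.0611] t 5.9 shift cm [-0.03  0.08  3.46] tilt [-4.e-04  2.e-04 -1.e+00] xaxis [ 0.911  0.412 -0.   ] w 0.21 j [-0.27  0.45 -0.4   2.09  0.28  0.65 -2.01]
(array([182.7,  98.4]), array([81., 84.]), 10059.5) [0.481  0.2887 0.021 ]
s (array([190.8, 245.3]), array([21. , 26.4]), 861.5) [0.5327 0.392  0.017 ]
s (array([289.5, 229.2]), array([16.4, 21.2]), 639.5) [0.3668 0.3018 0.017 ]
s (array([235.7, 211.3]), array([23.5, 30.5]), 1040.5) [0.4793 0.2915 0.017 ]
s (array([220.9,  65.4]), array([ 6.5, 23.9]), 589.0) [ 0.6781 -0.1555  0.017 ]
```

View pics/p1.png

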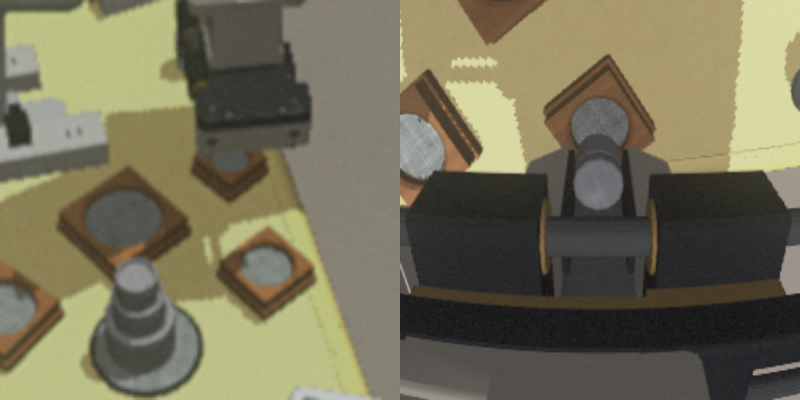

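The wrist crop shows the held weight upright at (600,185) and the case_50 well behind it at about (600,124). The well is full-image (250,215.6). The side crop shows the rest of the pile undisturbed.

```bash
python3 -c "
from h import *
from cell import cams
W=cams.camera_info('wrist'); print(plane(W,(250,215.6),.021,True))"
```

```text
[0.42453587 0.21379149 0.021     ]
```

Request:
drive_tool:
  commands:
    - [[0,0,0],[0.05,0.12,1],-1]
    - [[0,0,0],[0.05,0.12,2],-1]
    - [[0,0,0],[0.05,0.12,2.7],-1]
    - [[0,0,0],[0.05,0.12,3.1],-1]
    - [[0,0,0],[0.05,0.12,3.3],-1]
    - [[0,0,0],[0.05,0.12,3.4],-1]
    - [[0,0,0],[0.05,0.12,3.5],-1]
    - [[0,0,0],[0.05,0.12,3.5],-1]
    - [[0,0,0],[0.05,0.12,3.55],-1]
    - [[0,0,0],[0.05,0.12,3.55],-1]

```text
clock: 6.85
position: [0.4222, 0.2121, 0.0259]
ee_rot: [-3.071, -0.66, -0.001]
force: [0.0, 0.0, -0.8]
width: 0.211
gripper_force: 15.0
```

Request:
drive_tool:
  commands:
    - [[0,0,0],[0,0,0],-0.5]
    - [[0,0,0],[0,0,0],-0.4]
    - [[0,0,0],[0,0,0],-0.2]
    - [[0,0,0],[0,0,0],0]
    - [[0,0,0],[0,0,0],0]
    - [[0,0,0],[0,0,-1],0]
    - [[0,0,0],[0,0,-3],0]
    - [[0,0,0],[0,0,-6],0.1]
    - [[0,0,0],[0,0,-9],0.2]
    - [[0,0,0],[0,0,-12],0.3]
    - [[0,0,0],[0,0,-12],0.3]
    - [[0,0,0],[0,0,-12],0.3]

```text
clock: 7.85
position: [0.4231, 0.2127, 0.1479]
ee_rot: [-3.071, -0.66, -0.006]
force: [0.2, 0.4, -0.4]
width: 0.649
gripper_force: 0.0
```

```bash
cat >> h.py <<'E'
def shoot(name,turns):
    from cell import cams
    a=cams.get_image("side"); b=cams.get_image("wrist"); cv2.imwrite(f"pics/{name}s.png",a); cv2.imwrite(f"pics/{name}w.png",b)
    a=a[150:300,165:315]; b=b[90:315,160:385]
    cv2.imwrite(f"pics/{name}.png",np.hstack([cv2.resize(a,(400,400),interpolation=2),cv2.resize(b,(400,400),interpolation=2)]))
E
python3 - <<'E'
from h import *
to((.4355,.381,.14))
shoot("q1",0)
E
```

```text
at [0.4231 0.2127 0.1479] t 7.8 shift cm [  8.04 -14.84   0.82] tilt [ 0.0039  0.0017 -1.    ] xaxis [0.912 0.411 0.004] w 0.649 j [-0.21  0.32 -0.46  2.01  0.19  0.85 -1.92]
```

View pics/q1.png

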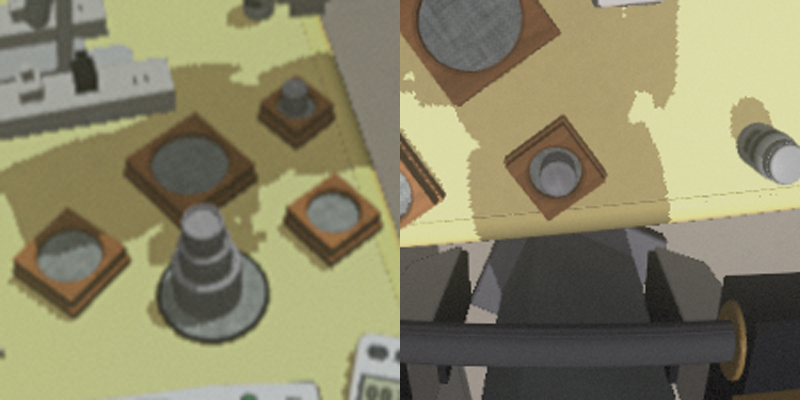

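The side crop shows the smallest weight standing in its well at (293,95), and the wrist crop shows it centred in the ring at (555,172). The 100 g top is at about (204,226) in the crop. Next I work out its position.

```bash
python3 -c "
from h import *
from cell import cams
S=cams.camera_info('side'); T=cams.camera_info('top')
print(plane(S,(241.5,234.2),.085)); 
i=cams.get_image('top'); cv2.imwrite('pics/t2.png',i)
g=cv2.cvtColor(i,cv2.COLOR_BGR2GRAY); h=cv2.HoughCircles(cv2.resize(g[185:240,185:245],None,fx=6,fy=6,interpolation=2),cv2.HOUGH_GRADIENT,1.5,10,param1=80,param2=25,minRadius=38,maxRadius=60)
for c in (h[0][:6] if h is not None else []): uv=(c[0]/6+185-.4,c[1]/6+185-.4); print(c.round(1),plane(T,uv,.085).round(4))
to((.4355,.3805,.13))"
```

```text
[0.43260442 0.38432558 0.085     ]
[150.8 149.2  59.2] [0.4327 0.3809 0.085 ]
[186.8 153.8  52.6] [0.4313 0.3701 0.085 ]
[164.2 153.8  54.2] [0.4313 0.3768 0.085 ]
[248.2 164.2  50.9] [0.4282 0.3517 0.085 ]
[150.8 138.8  45.5] [0.4358 0.3809 0.085 ]
[224.2 224.2  39.2] [0.4103 0.3587 0.085 ]
at [0.4214 0.2115 0.145 ] t 8.0 shift cm [  8.23 -14.82   1.49] tilt [-1.3e-03 -9.0e-04 -1.0e+00] xaxis [ 0.912  0.411 -0.002] w 0.649 j [-0.21  0.33 -0.46  2.01  0.19  0.85 -1.92]
```

Request:
drive_tool:
  commands:
    - [[0,0,0],[1.5,-2.8,0],0.3]
    - [[0,0,0],[3.2,-5.8,0],0.3]
    - [[0,0,0],[5,-9,0],0.3]
    - [[0,0,0],[6.6,-12,0],0.3]
    - [[0,0,0],[7.8,-14,0],0.3]
    - [[0,0,0],[8.2,-14.9,0],0.3]
    - [[0,0,0],[8.2,-14.9,0.5],0.3]
    - [[0,0,0],[8.2,-14.9,0.5],0.3]
    - [[0,0,0],[8.2,-14.9,0.5],0.3]
    - [[0,0,0],[8.2,-14.9,0.5],0.3]

```text
clock: 8.83
position: [0.4358, 0.3794, 0.1403]
ee_rot: [3.07, 0.657, -0.001]
force: [-0.2, -0.8, 0.5]
width: 0.649
gripper_force: 0.0
```

Run:
```python
from h import *
from cell import cams
to((.4353,.3813,.075))
W=cams.camera_info("wrist"); b=cams.get_image("wrist"); cv2.imwrite("pics/w2.png",b)
# predicted pixel of point, equidistant
def proj(X):
    p=W["R"]@np.array(X)+W["t"]; r=np.hypot(p[0],p[1]); th=np.arctan2(r,p[2]); K=W["camera_matrix"]; return (K[0,2]+K[0,0]*th*p[0]/r,K[1,2]+K[1,1]*th*p[1]/r)
u,v=proj((.4353,.3813,.085)); print("pred",u,v)
x0,y0=int(u)-50,int(v)-50; print(x0,y0)
c=cv2.resize(b[y0:y0+100,x0:x0+100],None,fx=5,fy=5,interpolation=2); cv2.imwrite("pics/w2c.png",c)
```

```text
at [0.4358 0.3794 0.1403] t 8.8 shift cm [ 0.04 -0.2   6.53] tilt [-4.0e-04 -1.8e-03 -1.0e+00] xaxis [ 0.912  0.409 -0.001] w 0.649 j [-0.49  0.49 -0.45  1.76  0.26  0.95 -2.19]
pred 245.47463991083185 211.72997327245838
195 161
```

View pics/w2c.png

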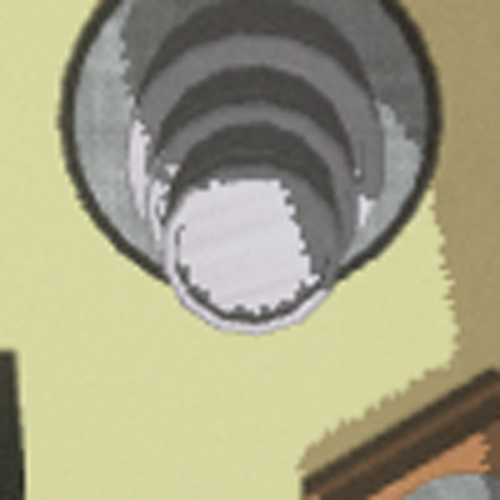

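The crop shows the 100 g weight's rim centred at (255,249), against a prediction of (252,253). It stands within 1 mm of where I expected, so I'm descending and gripping.

Request:
drive_tool:
  commands:
    - [[0,0,0],[0.05,0,2],0.3]
    - [[0,0,0],[0.05,0,4],0.3]
    - [[0,0,0],[0.05,0,5.5],0.1]
    - [[0,0,0],[0.05,0,6.2],0]
    - [[0,0,0],[0.05,0,6.5],0]
    - [[0,0,0],[0.05,0,6.5],0]
    - [[0,0,0],[0.05,0,6.5],-0.1]
    - [[0,0,0],[0.05,0,6.5],-0.2]
    - [[0,0,0],[0.05,0,6.5],-0.3]
    - [[0,0,0],[0.05,0,6.5],-0.4]
    - [[0,0,0],[0.05,0,6.5],-0.5]
    - [[0,0,0],[0.05,0,6.5],-1]
    - [[0,0,0],[0.05,0,6.5],-1]
    - [[0,0,0],[0.05,0,6.5],-1]
  newtons: 20

```text
clock: 10.05
position: [0.4363, 0.3821, 0.0762]
ee_rot: [-3.071, -0.661, -0.001]
force: [-0.5, -1.3, 6.2]
width: 0.296
gripper_force: 20.0
```

```bash
python3 -c "
from h import *; to((.368,.3015,.08))"
```

```text
at [0.4363 0.3821 0.0762] t 10.1 shift cm [-9.54  4.54 -0.39] tilt [ 7.e-04  5.e-04 -1.e+00] xaxis [0.912 0.411 0.001] w 0.296 j [-0.51  0.57 -0.42  1.82  0.31  0.82 -2.24]
```

Request:
drive_tool:
  commands:
    - [[0,0,0],[0,0,-0.5],-1]
    - [[0,0,0],[0,0,-1.5],-1]
    - [[0,0,0],[0,0,-3],-1]
    - [[0,0,0],[-1,0.5,-3],-1]
    - [[0,0,0],[-2.5,1.2,-3],-1]
    - [[0,0,0],[-4.5,2.1,-3],-1]
    - [[0,0,0],[-6.5,3.1,-2],-1]
    - [[0,0,0],[-8.2,3.9,-1],-1]
    - [[0,0,0],[-9.2,4.4,0],-1]
    - [[0,0,0],[-9.5,4.5,0.7],-1]
    - [[0,0,0],[-9.5,4.5,1.2],-1]
    - [[0,0,0],[-9.5,4.5,1.2],-1]
    - [[0,0,0],[-9.5,4.5,1.2],-1]

```text
clock: 11.13
position: [0.3686, 0.3028, 0.064]
ee_rot: [-3.071, -0.661, -0.001]
force: [-0.1, 0.1, -1.6]
width: 0.295
gripper_force: 20.0
```

Run:
```python
from h import *
from cell import cams
to((.368,.3018,.0272))
shoot("p2",0)
```

```text
at [0.3686 0.3028 0.064 ] t 11.1 shift cm [-0.1   0.07  3.68] tilt [ 5.e-04  9.e-04 -1.e+00] xaxis [0.911 0.411 0.001] w 0.295 j [-0.46  0.46 -0.44  2.08  0.31  0.67 -2.25]
```

View pics/p2.png

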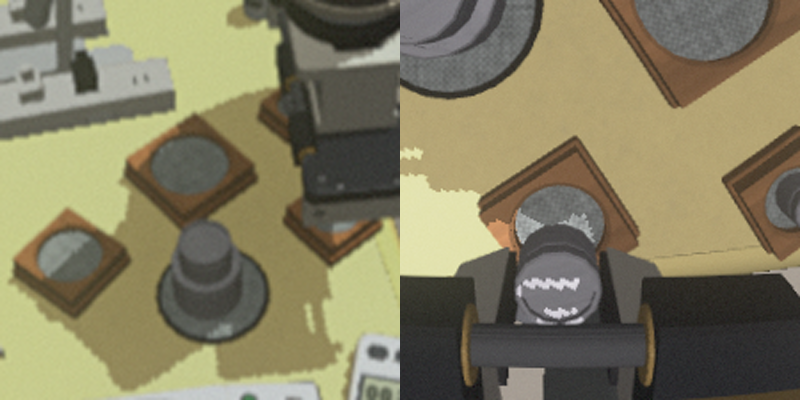

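The wrist crop shows the 100 g weight held upright at (557,285) with the case_100 well behind it at about (560,226). The 200 g and 500 g weights are still on the pad. Lowering.

Request:
drive_tool:
  commands:
    - [[0,0,0],[-0.05,0.07,1],-1]
    - [[0,0,0],[-0.05,0.07,2],-1]
    - [[0,0,0],[-0.05,0.07,2.8],-1]
    - [[0,0,0],[-0.05,0.07,3.2],-1]
    - [[0,0,0],[-0.05,0.07,3.4],-1]
    - [[0,0,0],[-0.05,0.07,3.5],-1]
    - [[0,0,0],[-0.05,0.07,3.6],-1]
    - [[0,0,0],[-0.05,0.07,3.6],-1]
    - [[0,0,0],[-0.05,0.07,3.6],-1]
    - [[0,0,0],[-0.05,0.07,3.6],-1]

```text
clock: 12.07
position: [0.3679, 0.301, 0.028]
ee_rot: [-3.071, -0.66, -0.001]
force: [-0.4, -0.3, -0.5]
width: 0.295
gripper_force: 20.0
```

Request:
drive_tool:
  commands:
    - [[0,0,0],[0,0,0.05],-1]
    - [[0,0,0],[0,0,0.1],-1]
    - [[0,0,0],[0,0,0.1],-1]
    - [[0,0,0],[0,0,0.1],-1]
    - [[0,0,0],[0,0,0.1],-0.35]
    - [[0,0,0],[0,0,0.1],-0.2]
    - [[0,0,0],[0,0,0.1],-0.1]
    - [[0,0,0],[0,0,0.1],0]
    - [[0,0,0],[0,0,0.1],0]
    - [[0,0,0],[0,0,0],0.1]
    - [[0,0,0],[0,0,-2],0.1]
    - [[0,0,0],[0,0,-5],0.2]
    - [[0,0,0],[0,0,-8],0.3]
    - [[0,0,0],[0,0,-10],0.4]
    - [[0,0,0],[0,0,-10],0.4]
    - [[0,0,0],[0,0,-10],0.4]

```text
clock: 13.4
position: [0.3684, 0.3013, 0.1287]
ee_rot: [-3.071, -0.66, -0.004]
force: [0.9, -0.9, -1.8]
width: 0.701
gripper_force: 0.0
```

Run:
```python
from h import *
from cell import cams
to((.4353,.381,.12))
shoot("q2",0)
S=cams.camera_info("side"); print(plane(S,(165+206*.375,150+243*.375),.063))
# 100 g weight in its well: side view edge column range
```

```text
at [0.3684 0.3013 0.1287] t 13.4 shift cm [ 9.37 -4.52  0.89] tilt [ 0.0022  0.0014 -1.    ] xaxis [0.912 0.411 0.003] w 0.701 j [-0.41  0.36 -0.49  2.02  0.23  0.82 -2.18]
[0.43234015 0.38361203 0.063     ]
```

View pics/q2.png

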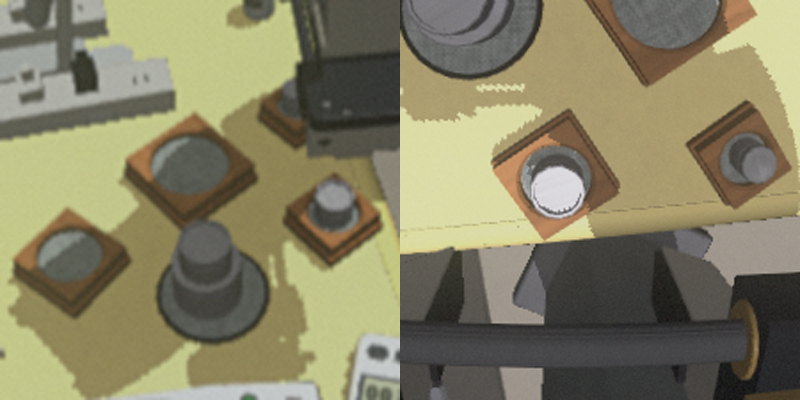

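The side crop shows the 100 g weight standing in its case at (332,200). The wrist crop shows it inside its ring at (557,190) and the 50 g weight still seated. The 200 g top is at (206,243), concentric with where the 100 g weight stood. I'm going for it.

Request:
drive_tool:
  commands:
    - [[0,0,0],[1.5,-0.8,0],0.5]
    - [[0,0,0],[3.5,-1.7,0],0.5]
    - [[0,0,0],[5.8,-2.8,0],0.5]
    - [[0,0,0],[8,-3.8,0],0.5]
    - [[0,0,0],[9.2,-4.4,0],0.5]
    - [[0,0,0],[9.45,-4.5,0],0.5]
    - [[0,0,0],[9.45,-4.5,0.5],0.5]
    - [[0,0,0],[9.45,-4.5,2.5],0.5]
    - [[0,0,0],[9.45,-4.5,4],0.5]
    - [[0,0,0],[9.45,-4.5,4],0.5]
    - [[0,0,0],[9.45,-4.5,4],0.5]
    - [[0,0,0],[9.45,-4.5,4],0.5]

```text
clock: 14.5
position: [0.4351, 0.3804, 0.088]
ee_rot: [3.071, 0.661, -0.0]
force: [-0.9, 1.1, -0.3]
width: 0.748
gripper_force: 0.0
```

Run:
```python
from h import *
from cell import cams
to((.4355,.381,.0505))
W=cams.camera_info("wrist"); b=cams.get_image("wrist"); cv2.imwrite("pics/w3.png",b)
K=W["camera_matrix"]
def proj(X):
    p=W["R"]@np.array(X)+W["t"]; r=np.hypot(p[0],p[1]); th=np.arctan2(r,p[2]); return (K[0,2]+K[0,0]*th*p[0]/r,K[1,2]+K[1,1]*th*p[1]/r)
ring=np.array([proj((.4355+.018*np.cos(a),.381+.018*np.sin(a),.066)) for a in np.linspace(0,6.28,60)])
print(ring.min(0),ring.max(0))
x0,y0=(ring.min(0)-25).astype(int)
c=cv2.resize(b,None,fx=1,fy=1).copy(); c=cv2.resize(b[y0:y0+110,x0:x0+110],None,fx=5,fy=5,interpolation=2)
cv2.polylines(c,[((ring-[x0,y0]+.5)*5).astype(np.int32)],True,(0,0,255),1); cv2.imwrite("pics/w3c.png",c)
```

```text
at [0.4351 0.3804 0.088 ] t 14.5 shift cm [ 0.06 -0.03  3.75] tilt [-2.e-04 -3.e-04 -1.e+00] xaxis [ 0.912  0.411 -0.   ] w 0.748 j [-0.5   0.55 -0.44  1.81  0.3   0.84 -2.23]
[220.40308744 203.33274583] [274.85450047 253.01260954]
```

View pics/w3c.png

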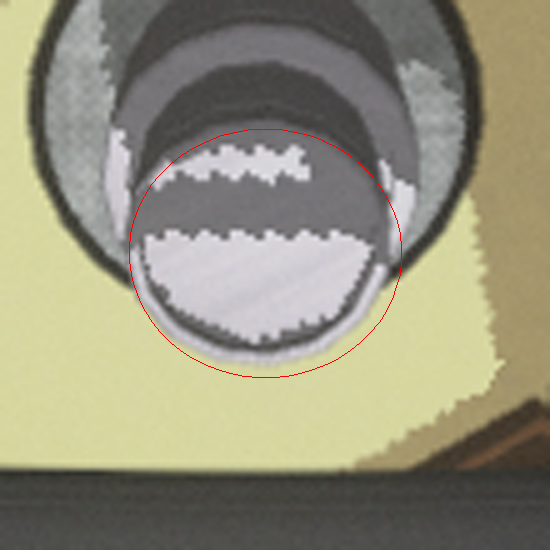

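The crop shows the 200 g rim spanning 130–388 across and 115–362 down, about 2 mm further along tool x than the projected ring. That is small against the 19 mm pads. I'm nudging 1 mm and gripping.

Request:
drive_tool:
  commands:
    - [[0,0,0],[0.1,0,1.5],0.5]
    - [[0,0,0],[0.1,0,2.7],0.3]
    - [[0,0,0],[0.1,0,3.4],0.2]
    - [[0,0,0],[0.1,0,3.75],0.1]
    - [[0,0,0],[0.1,0,3.75],0]
    - [[0,0,0],[0.1,0,3.75],-0.05]
    - [[0,0,0],[0.1,0,3.75],-0.1]
    - [[0,0,0],[0.1,0,3.75],-0.15]
    - [[0,0,0],[0.1,0,3.75],-0.2]
    - [[0,0,0],[0.1,0,3.75],-0.3]
    - [[0,0,0],[0.1,0,3.75],-1]
    - [[0,0,0],[0.1,0,3.75],-1]
    - [[0,0,0],[0.1,0,3.75],-1]
  newtons: 25

```text
clock: 15.63
position: [0.4364, 0.3816, 0.0506]
ee_rot: [-3.071, -0.661, -0.001]
force: [-1.4, 1.3, 4.2]
width: 0.388
gripper_force: 25.0
```

```bash
python3 -c "
from h import *; to((.533,.3915,.06))"
```

```text
at [0.4364 0.3816 0.0506] t 15.6 shift cm [ 9.21  3.07 -0.93] tilt [ 4.e-04  7.e-04 -1.e+00] xaxis [0.911 0.411 0.001] w 0.388 j [-0.52  0.6  -0.41  1.84  0.33  0.77 -2.26]
```

Request:
drive_tool:
  commands:
    - [[0,0,0],[0,0,-0.5],-1]
    - [[0,0,0],[0,0,-1.5],-1]
    - [[0,0,0],[0,0,-3],-1]
    - [[0,0,0],[1,0.3,-3],-1]
    - [[0,0,0],[2.5,0.8,-3],-1]
    - [[0,0,0],[4.5,1.5,-3],-1]
    - [[0,0,0],[6.5,2.1,-3],-1]
    - [[0,0,0],[8.2,2.7,-2.5],-1]
    - [[0,0,0],[9,3,-2],-1]
    - [[0,0,0],[9.2,3.1,-1.3],-1]
    - [[0,0,0],[9.2,3.1,-0.5],-1]
    - [[0,0,0],[9.2,3.1,-0.5],-1]
    - [[0,0,0],[9.2,3.1,-0.5],-1]

```text
clock: 16.72
position: [0.5311, 0.3906, 0.0543]
ee_rot: [3.07, 0.663, -0.004]
force: [-1.3, 0.5, -0.8]
width: 0.385
gripper_force: 25.0
```

Run:
```python
from h import *
from cell import cams
to((.5325,.3915,.0266))
shoot("p3",0)
W=cams.camera_info("wrist"); K=W["camera_matrix"]
for z in(.021,):
    p=W["R"]@np.array((.5328,.3915,z))+W["t"]; r=np.hypot(p[0],p[1]); th=np.arctan2(r,p[2]); print(K[0,2]+K[0,0]*th*p[0]/r,K[1,2]+K[1,1]*th*p[1]/r)
# wood extents in wrist image round the case
h=cv2.cvtColor(cv2.imread("pics/p3w.png"),cv2.COLOR_BGR2HSV); m=cv2.inRange(h,(3,90,40),(18,255,230))
n,l,st,ce=cv2.connectedComponentsWithStats(m)
for k in range(1,n):
    if st[k][4]>200: print(st[k],ce[k].round())
```

```text
at [0.5311 0.3906 0.0543] t 16.7 shift cm [ 0.17 -0.03  2.77] tilt [-0.0022 -0.0012 -1.    ] xaxis [ 0.911  0.412 -0.002] w 0.385 j [-0.46  0.7  -0.4   1.62  0.33  0.89 -2.13]
248.19821402195848 221.5050837765518
[  0   0  17  21 219] [6. 7.]
[ 193  156  112   84 2827] [249. 197.]
[273 297  20  31 288] [283. 311.]
[293 308 108  19 601] [347. 318.]
[141 317  68  11 283] [175. 322.]
```

Request:
drive_tool:
  commands:
    - [[0,0,0],[0,0,0.6],-1]
    - [[0,0,0],[0,0,1.3],-1]
    - [[0,0,0],[0,0,1.9],-1]
    - [[0,0,0],[0,0,2.3],-1]
    - [[0,0,0],[0,0,2.5],-1]
    - [[0,0,0],[0,0,2.65],-1]
    - [[0,0,0],[0,0,2.75],-1]
    - [[0,0,0],[0,0,2.8],-1]
    - [[0,0,0],[0,0,2.85],-1]
    - [[0,0,0],[0,0,2.85],-1]
    - [[0,0,0],[0,0,2.85],-1]

```text
clock: 17.73
position: [0.533, 0.3908, 0.0269]
ee_rot: [-3.071, -0.661, -0.0]
force: [-0.1, 0.5, -2.0]
width: 0.384
gripper_force: 25.0
```

Request:
drive_tool:
  commands:
    - [[0,0,0],[0,0,0.05],-1]
    - [[0,0,0],[0,0,0.05],-1]
    - [[0,0,0],[0,0,0.05],-0.2]
    - [[0,0,0],[0,0,0.05],-0.1]
    - [[0,0,0],[0,0,0.05],0]
    - [[0,0,0],[0,0,0.05],0.1]
    - [[0,0,0],[0,0,0.05],0.2]
    - [[0,0,0],[0,0,0.05],0.2]
    - [[0,0,0],[0,0,-0.2],0.2]
    - [[0,0,0],[0,0,-2],0.3]
    - [[0,0,0],[0,0,-5],0.4]
    - [[0,0,0],[0,0,-7.5],0.5]
    - [[0,0,0],[0,0,-7.5],0.5]
    - [[0,0,0],[0,0,-7.5],0.5]

```text
clock: 18.9
position: [0.5338, 0.3916, 0.1036]
ee_rot: [-3.07, -0.66, -0.005]
force: [-0.9, -1.1, -0.8]
width: 0.749
gripper_force: 0.0
```

Run:
```python
from h import *
from cell import cams
to((.436,.381,.10))
shoot("q3",0)
S=cams.camera_info("side"); K=S["camera_matrix"]
def pj(X): p=K@(S["R"]@np.array(X)+S["t"]); return p[:2]/p[2]
print("side expected 200 top",pj((.533,.391,.042)))
g=cv2.imread("pics/q3s.png")[222:262,172:212]
c2=cv2.imread("pics/q3s.png")[215:275,215:275]
W=cams.camera_info("wrist");Kw=W["camera_matrix"]
p=W["R"]@np.array((.533,.391,.042))+W["t"]; r=np.hypot(p[0],p[1]); th=np.arctan2(r,p[2]); u,v=Kw[0,2]+Kw[0,0]*th*p[0]/r,Kw[1,2]+Kw[1,1]*th*p[1]/r; print(u,v)
b=cv2.imread("pics/q3w.png"); x0,y0=int(u)-50,int(v)-60
cv2.imwrite("pics/q3c.png",np.hstack([cv2.resize(cv2.imread("pics/q3s.png")[170:290,165:285],(400,400),interpolation=2),cv2.resize(b[y0:y0+100,x0:x0+100],(400,400),interpolation=2)]))
```

```text
at [0.5338 0.3916 0.1036] t 18.9 shift cm [-9.35 -3.06  0.34] tilt [ 0.0028  0.0022 -1.    ] xaxis [0.912 0.411 0.003] w 0.749 j [-0.45  0.65 -0.42  1.58  0.3   0.97 -2.11]
side expected 200 top [189.19282916 237.21423235]
247.4365837850773 209.54962231716917
```

View pics/q3c.png

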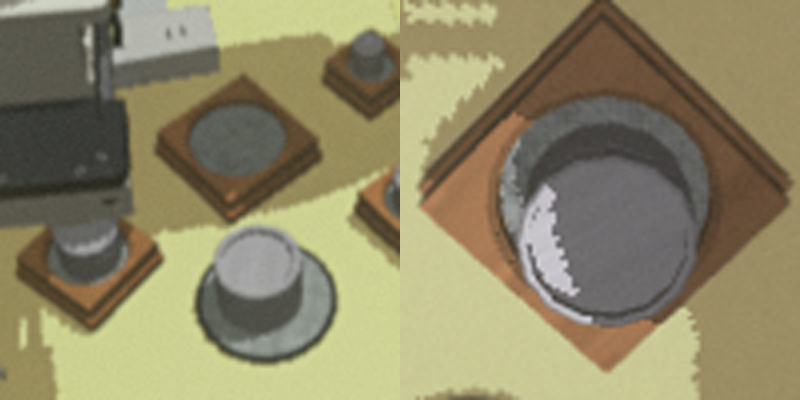

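The crops show the 200 g weight standing upright inside its well. The 500 g weight is alone on the pad with its top at about (258,265) in the crop, so I'm measuring it from that point.

Run:
```python
from h import *
from cell import cams
S=cams.camera_info("side"); T=cams.camera_info("top")
print(plane(S,(242.4,249.5),.041), "bias-corrected", plane(S,(242.4,249.5),.041)+[.003,-.003,0])
i=cams.get_image("top"); g=cv2.cvtColor(i,cv2.COLOR_BGR2GRAY)
h=cv2.HoughCircles(cv2.resize(g[185:240,185:245],None,fx=6,fy=6,interpolation=2),cv2.HOUGH_GRADIENT,1.5,10,param1=80,param2=20,minRadius=72,maxRadius=90)
for c in (h[0][:4] if h is not None else []): print(c.round(1),plane(T,(c[0]/6+185-.4,c[1]/6+185-.4),.041).round(4))
to((.436,.381,.085))
```

```text
[0.43185332 0.38670167 0.041     ] bias-corrected [0.43485332 0.38370167 0.041     ]
[170.2 152.2  78.9] [0.4341 0.3793 0.041 ]
[152.2 147.8  87.4] [0.4355 0.385  0.041 ]
[138.8 173.2  84.2] [0.4275 0.3891 0.041 ]
[153.8 192.8  89.1] [0.4214 0.3844 0.041 ]
at [0.5324 0.39   0.1006] t 19.1 shift cm [-9.16 -3.14  1.58] tilt [-0.0013 -0.0014 -1.    ] xaxis [ 0.912  0.411 -0.002] w 0.747 j [-0.45  0.65 -0.42  1.59  0.3   0.97 -2.11]
```

Request:
drive_tool:
  commands:
    - [[0,0,0],[-1.5,-0.5,0],0.5]
    - [[0,0,0],[-3.5,-1.2,0],0.6]
    - [[0,0,0],[-5.8,-2,0],0.6]
    - [[0,0,0],[-8,-2.7,0],0.6]
    - [[0,0,0],[-9,-3,0.5],0.6]
    - [[0,0,0],[-9.25,-3.1,1.5],0.6]
    - [[0,0,0],[-9.25,-3.1,2.5],0.6]
    - [[0,0,0],[-9.25,-3.1,2.5],0.6]
    - [[0,0,0],[-9.25,-3.1,2.5],0.6]
    - [[0,0,0],[-9.25,-3.1,2.5],0.6]

```text
clock: 19.88
position: [0.4367, 0.3808, 0.0762]
ee_rot: [3.071, 0.659, -0.001]
force: [0.3, -0.4, -0.2]
width: 0.801
gripper_force: 0.0
```

Run:
```python
from h import *
from cell import cams
to((.4355,.3815,.027))
W=cams.camera_info("wrist"); b=cams.get_image("wrist"); K=W["camera_matrix"]
def proj(X):
    p=W["R"]@np.array(X)+W["t"]; r=np.hypot(p[0],p[1]); th=np.arctan2(r,p[2]); return (K[0,2]+K[0,0]*th*p[0]/r,K[1,2]+K[1,1]*th*p[1]/r)
a=np.linspace(0,6.28,72)
# edge score: mean image gradient along projected rim, grid of ray-cast circle centres at z=.041
ring=np.array([proj((.4355+.024*np.cos(t),.3815+.024*np.sin(t),.041)) for t in a]); print(ring.min(0),ring.max(0),proj((.4355,.3815,.041)))
hsv=cv2.cvtColor(b,cv2.COLOR_BGR2HSV)
x0,y0=(ring.min(0)-15).astype(int); x1,y1=(ring.max(0)+15).astype(int)
v=int(ring[:,1].mean()); u=int(ring[:,0].mean())
print(x0,"row",v,' '.join(f"{p[1]},{p[2]}" for p in hsv[v,x0:x1:2]))
print(y0,"col",u,' '.join(f"{p[1]},{p[2]}" for p in hsv[y0:y1:2,u]))
```

```text
at [0.4367 0.3808 0.0762] t 19.9 shift cm [-0.08 -0.11  4.92] tilt [-3.e-04 -4.e-04 -1.e+00] xaxis [ 0.912  0.41  -0.   ] w 0.801 j [-0.51  0.57 -0.43  1.82  0.31  0.82 -2.24]
[212.50735402 190.6102751 ] [280.60648792 253.33120973] (np.float64(246.55659374423416), np.float64(223.36914955192245))
197 row 222 65,213 64,214 64,163 33,69 4,136 8,168 8,160 7,171 7,151 9,204 9,203 4,116 10,207 9,206 9,203 9,205 9,209 9,209 10,209 10,212 8,212 8,211 7,212 7,215 6,216 6,218 6,218 6,219 6,219 5,217 5,218 5,218 5,217 6,218 6,218 5,218 6,218 6,218 6,211 5,217 5,216 6,160 3,153 8,157 6,137 24,64 60,132 86,157 82,159
175 col 246 5,100 13,81 21,73 10,75 11,71 3,74 13,81 3,79 7,115 7,116 10,122 6,217 10,151 11,117 9,116 4,119 9,119 6,120 6,119 6,216 7,216 5,218 5,218 5,217 8,214 7,214 8,213 8,212 9,209 10,209 7,210 8,213 8,211 7,209 8,187 8,100 9,167 9,207 12,192 60,215 64,212 60,215 64,214 62,215 63,214 63,214 63,214
```

The wrist rows and columns put the rim at 191–252 down and about 213–280 across, matching the prediction for (0.4355, 0.3815, 0.041). I'm descending and gripping.

Request:
drive_tool:
  commands:
    - [[0,0,0],[0,0,1.5],0.6]
    - [[0,0,0],[0,0,3],0.6]
    - [[0,0,0],[0,0,4],0.5]
    - [[0,0,0],[0,0,4.6],0.4]
    - [[0,0,0],[0,0,4.9],0.3]
    - [[0,0,0],[0,0,4.9],0.25]
    - [[0,0,0],[0,0,4.9],0.2]
    - [[0,0,0],[0,0,4.9],0.15]
    - [[0,0,0],[0,0,4.9],0.1]
    - [[0,0,0],[0,0,4.9],0]
    - [[0,0,0],[0,0,4.9],-0.3]
    - [[0,0,0],[0,0,4.9],-1]
    - [[0,0,0],[0,0,4.9],-1]
    - [[0,0,0],[0,0,4.9],-1]
  newtons: 40

```text
clock: 21.1
position: [0.436, 0.3816, 0.0282]
ee_rot: [-3.071, -0.661, -0.001]
force: [-1.5, 0.8, 5.8]
width: 0.513
gripper_force: 40.0
```

```bash
python3 -c "
from h import *; to((.4795,.291,.07))"
```

```text
at [0.436  0.3816 0.0282] t 21.1 shift cm [ 0.24 10.04 -4.18] tilt [ 7.e-04  1.e-03 -1.e+00] xaxis [0.911 0.411 0.001] w 0.513 j [-0.53  0.63 -0.4   1.86  0.35  0.72 -2.28]
```

Request:
drive_tool:
  commands:
    - [[0,0,0],[0,0,-0.5],-1]
    - [[0,0,0],[0,0,-1.5],-1]
    - [[0,0,0],[0,0,-3],-1]
    - [[0,0,0],[0,0,-4.3],-1]
    - [[0,0,0],[0,0.8,-4.5],-1]
    - [[0,0,0],[0.1,2.5,-4.5],-1]
    - [[0,0,0],[0.1,4.5,-4.5],-1]
    - [[0,0,0],[0.2,6.5,-4.5],-1]
    - [[0,0,0],[0.2,8.5,-4.5],-1]
    - [[0,0,0],[0.25,9.6,-4.3],-1]
    - [[0,0,0],[0.25,10,-4],-1]
    - [[0,0,0],[0.25,10,-3.7],-1]
    - [[0,0,0],[0.25,10,-3.7],-1]
    - [[0,0,0],[0.25,10,-3.7],-1]

```text
clock: 22.27
position: [0.4783, 0.2917, 0.0643]
ee_rot: [-3.071, -0.663, 0.002]
force: [-0.4, 0.7, -4.2]
width: 0.511
gripper_force: 40.0
```

Run:
```python
from h import *
from cell import cams
to((.4795,.291,.0392))
W=cams.camera_info("wrist"); b=cams.get_image("wrist"); K=W["camera_matrix"]
def proj(X):
    p=W["R"]@np.array(X)+W["t"]; r=np.hypot(p[0],p[1]); th=np.arctan2(r,p[2]); return np.array((K[0,2]+K[0,0]*th*p[0]/r,K[1,2]+K[1,1]*th*p[1]/r))
m=cv2.inRange(cv2.cvtColor(b,cv2.COLOR_BGR2HSV),(3,90,40),(18,255,230))
n,l,st,ce=cv2.connectedComponentsWithStats(m)
for k in range(1,n):
    if st[k][4]>300: print(st[k],ce[k].round())
print("centre",proj((.4795,.291,.021)),"well far edge",proj((.4795+.029*.912,.291+.029*.411,.021)))
u=int(proj((.4795,.291,.021))[0]); hsv=cv2.cvtColor(b,cv2.COLOR_BGR2HSV); print(u,[(y,*map(int,hsv[y,u])) for y in range(110,215,5)])
```

```text
at [0.4783 0.2917 0.0643] t 22.3 shift cm [0.08 0.12 2.51] tilt [-0.0011  0.     -1.    ] xaxis [ 0.911  0.413 -0.001] w 0.511 j [-0.34  0.56 -0.43  1.88  0.32  0.77 -2.08]
[ 100   37  112  111 3379] [160.  91.]
[ 186  145  128   89 3275] [250. 189.]
[200 297  28  31 524] [214. 310.]
[ 270  296  146   32 1057] [330. 314.]
centre [249.80148968 216.92633085] well far edge [249.98142419 178.09453517]
249 [(110, 23, 91, 179), (115, 22, 90, 179), (120, 23, 91, 177), (125, 23, 90, 181), (130, 23, 92, 177), (135, 22, 89, 180), (140, 22, 89, 178), (145, 22, 92, 177), (150, 23, 91, 176), (155, 14, 118, 112), (160, 15, 121, 95), (165, 14, 120, 127), (170, 14, 126, 128), (175, 15, 120, 102), (180, 30, 5, 106), (185, 60, 7, 115), (190, 45, 5, 112), (195, 165, 7, 74), (200, 8, 14, 75), (205, 0, 18, 72), (210, 150, 9, 88)]
```

Request:
drive_tool:
  commands:
    - [[0,0,0],[0,0.05,0.5],-1]
    - [[0,0,0],[0.05,0.05,1],-1]
    - [[0,0,0],[0.05,0.05,1.5],-1]
    - [[0,0,0],[0.05,0.05,1.9],-1]
    - [[0,0,0],[0.05,0.05,2.1],-1]
    - [[0,0,0],[0.05,0.05,2.25],-1]
    - [[0,0,0],[0.05,0.05,2.35],-1]
    - [[0,0,0],[0.05,0.05,2.4],-1]
    - [[0,0,0],[0.05,0.05,2.45],-1]
    - [[0,0,0],[0.05,0.05,2.45],-1]
    - [[0,0,0],[0.05,0.05,2.45],-1]

```text
clock: 23.23
position: [0.4791, 0.292, 0.0399]
ee_rot: [-3.069, -0.663, 0.0]
force: [-2.6, 4.9, -6.0]
width: 0.514
gripper_force: 40.0
```

Request:
drive_tool:
  commands:
    - [[0,0,0],[0,0,0],-1]
    - [[0,0,0],[0,0,0],-1]
    - [[0,0,0],[0,0,0],-1]

```text
clock: 23.48
position: [0.4791, 0.292, 0.0399]
ee_rot: [-3.069, -0.663, 0.0]
force: [-2.6, 4.8, -5.1]
width: 0.51
gripper_force: 40.0
```

Run:
```python
from h import *
from cell import cams,readout
to((.4795,.291,.0395)); s=readout.observe(); print(s["force"].round(2),s["ft_torque"].round(2))
W=cams.camera_info("wrist"); b=cams.get_image("wrist"); cv2.imwrite("pics/p4w.png",b)
hsv=cv2.cvtColor(b,cv2.COLOR_BGR2HSV)
for y in(175,185,195,205,215): print(y,[(x,int(hsv[y,x,1]),int(hsv[y,x,2])) for x in range(190,312,6)])
```

```text
at [0.4791 0.292  0.0399] t 23.5 shift cm [-0.01  0.11  0.04] tilt [-6.0e-04  1.3e-03 -1.0e+00] xaxis [0.911 0.413 0.   ] w 0.51 j [-0.35  0.59 -0.41  1.89  0.34  0.72 -2.1 ]
[-2.56  4.82 -5.07] [0.65 0.3  0.14]
175 [(190, 91, 182), (196, 89, 186), (202, 91, 184), (208, 92, 183), (214, 90, 182), (220, 86, 177), (226, 98, 128), (232, 114, 116), (238, 102, 80), (244, 122, 132), (250, 121, 131), (256, 121, 137), (262, 128, 136), (268, 125, 133), (274, 118, 140), (280, 120, 117), (286, 88, 182), (292, 90, 184), (298, 90, 185), (304, 92, 183), (310, 90, 188)]
185 [(190, 93, 187), (196, 90, 185), (202, 92, 183), (208, 88, 179), (214, 99, 75), (220, 118, 104), (226, 120, 98), (232, 118, 134), (238, 120, 132), (244, 121, 129), (250, 121, 124), (256, 117, 129), (262, 125, 135), (268, 126, 136), (274, 122, 138), (280, 123, 137), (286, 121, 124), (292, 90, 186), (298, 90, 185), (304, 91, 187), (310, 90, 185)]
195 [(190, 92, 182), (196, 88, 183), (202, 122, 117), (208, 99, 75), (214, 124, 128), (220, 117, 122), (226, 11, 116), (232, 4, 116), (238, 5, 105), (244, 10, 78), (250, 12, 84), (256, 9, 82), (262, 2, 111), (268, 6, 124), (274, 2, 123), (280, 118, 104), (286, 118, 127), (292, 115, 113), (298, 90, 185), (304, 89, 183), (310, 92, 181)]
205 [(190, 121, 126), (196, 105, 80), (202, 122, 132), (208, 119, 118), (214, 94, 106), (220, 7, 111), (226, 14, 72), (232, 13, 76), (238, 7, 76), (244, 10, 75), (250, 14, 75), (256, 10, 73), (262, 7, 72), (268, 10, 77), (274, 6, 81), (280, 2, 108), (286, 7, 110), (292, 120, 128), (298, 109, 101), (304, 91, 183), (310, 91, 182)]
215 [(190, 120, 121), (196, 119, 124), (202, 116, 128), (208, 122, 107), (214, 0, 120), (220, 14, 74), (226, 10, 78), (232, 15, 70), (238, 11, 72), (244, 7, 113), (250, 9, 113), (256, 9, 89), (262, 7, 71), (268, 8, 90), (274, 4, 72), (280, 10, 76), (286, 2, 106), (292, 53, 102), (298, 111, 126), (304, 94, 84), (310, 91, 183)]
```

The weight is centred in the well, with the well spanning 217–289 and the weight 226–277 in row 205. There is a light sideways force of about 5.5 N along minus tool y, so something beyond the +y side is being brushed. I'm easing off 1.5 mm, lowering the last half millimetre and releasing.

Request:
drive_tool:
  commands:
    - [[0,0,0],[0,-0.1,0],-1]
    - [[0,0,0],[0,-0.15,0],-1]
    - [[0,0,0],[0,-0.15,0.05],-1]
    - [[0,0,0],[0,-0.15,0.08],-1]
    - [[0,0,0],[0,-0.15,0.08],-1]

```text
clock: 23.95
position: [0.4792, 0.292, 0.0394]
ee_rot: [-3.071, -0.661, 0.0]
force: [-0.7, 2.5, -5.1]
width: 0.508
gripper_force: 40.0
```

Request:
drive_tool:
  commands:
    - [[0,0,0],[0,-0.05,0.05],-1]
    - [[0,0,0],[0,-0.05,0.08],-1]
    - [[0,0,0],[0,-0.05,0.08],-1]
    - [[0,0,0],[0,-0.05,0.08],0.05]
    - [[0,0,0],[0,-0.05,0.08],0.1]
    - [[0,0,0],[0,-0.05,0.08],0.15]
    - [[0,0,0],[0,-0.05,0.08],0.2]
    - [[0,0,0],[0,-0.05,0.08],0.25]
    - [[0,0,0],[0,-0.05,0.08],0.25]
    - [[0,0,0],[0,-0.05,0.08],0.25]

```text
clock: 24.78
position: [0.4792, 0.2923, 0.0386]
ee_rot: [3.071, 0.66, 0.0]
force: [-0.2, -0.4, 0.5]
width: 0.626
gripper_force: 0.0
```

Request:
drive_tool:
  commands:
    - [[0,0,0],[0,0,-0.5],0.25]
    - [[0,0,0],[0,0,-1.5],0.25]
    - [[0,0,0],[0,0,-3],0.25]
    - [[0,0,0],[0,0,-6],0.25]
    - [[0,0,0],[0,0,-9],0.25]
    - [[0,0,0],[-2,-2,-12],0.25]
    - [[0,0,0],[-4,-3,-15],0.25]
    - [[0,0,0],[-4,-3,-15],0.25]
    - [[0,0,0],[-4,-3,-15],0.25]
    - [[0,0,0],[-4,-3,-15],0.25]
    - [[0,0,0],[-4,-3,-15],0.25]

```text
clock: 25.7
position: [0.4307, 0.3023, 0.1879]
ee_rot: [3.071, 0.658, -0.002]
force: [-0.2, 0.2, -0.1]
width: 0.624
gripper_force: 0.0
```

Run:
```python
from h import *
from cell import cams
W=cams.camera_info("wrist"); b=cams.get_image("wrist"); a=cams.get_image("side"); K=W["camera_matrix"]; S=cams.camera_info("side")
hsv=cv2.cvtColor(b,cv2.COLOR_BGR2HSV); print(W["R"][2])
def proj(X):
    p=W["R"]@np.array(X)+W["t"]; r=np.hypot(p[0],p[1]); th=np.arctan2(r,p[2]); return np.array((K[0,2]+K[0,0]*th*p[0]/r,K[1,2]+K[1,1]*th*p[1]/r))
# bright-rim check: Hough circle on each expected weight top
g=cv2.cvtColor(b,cv2.COLOR_BGR2GRAY)
for n,X,R in [("50",(.422,.2125,.038),.01),("100",(.368,.301,.039),.014),("200",(.533,.391,.042),.018),("500",(.479,.292,.052),.024)]:
    p=proj(X); r=np.linalg.norm(proj((X[0]+R,X[1],X[2]))-p)
    x0,y0=max(0,int(p[0]-2*r)),max(0,int(p[1]-2*r)); c=cv2.resize(g[y0:y0+int(4*r),x0:x0+int(4*r)],None,fx=4,fy=4,interpolation=2)
    h=cv2.HoughCircles(c,cv2.HOUGH_GRADIENT,1.5,8,param1=80,param2=15,minRadius=int(3.4*r),maxRadius=int(4.6*r))
    print(n,"pred",p.round(1),"r",r.round(1),[] if h is None else [(plane(W,(q[0]/4+x0-.4,q[1]/4+y0-.4),X[2],True)[:2].round(4).tolist()) for q in h[0][:3]])
# side: bystanders compare with the first picture
a0=cv2.imread("pics/side0.png"); d=cv2.absdiff(a,a0).max(2)
for n,s in [("vial",np.s_[130:160,250:275]),("timer",np.s_[275:315,295:340]),("forceps",np.s_[235:285,115:170]),("pen",np.s_[98:136,250:278]),("c500",np.s_[190:235,210:262])]: print(n,d[s].mean().round(1))
to((.4,.2,.2))
```

```text
[-0.27334666 -0.12526896 -0.95372391]
50 pred [317.  218.9] r 8.6 [[0.4232, 0.2114], [0.4292, 0.2192], [0.4239, 0.2143]]
100 pred [226.3 230.2] r 11.5 [[0.3684, 0.3019], [0.3701, 0.3003], [0.3803, 0.3023]]
200 pred [209.2  57.2] r 17.4 [[0.5326, 0.3902], [0.5325, 0.3852], [0.5315, 0.3876]]
500 pred [277.4 145.5] r 24.0 [[0.4797, 0.2922], [0.4816, 0.296], [0.4797, 0.2947]]
vial 84.3
timer 14.9
forceps 27.9
pen 71.9
c500 36.3
at [0.4305 0.3025 0.1875] t 25.8 shift cm [-6.99  8.09 -1.23] tilt [-0.0016 -0.0013 -1.    ] xaxis [ 0.912  0.41  -0.002] w 0.628 j [-0.33  0.37 -0.5   1.83  0.21  1.   -2.06]
```

Run:
```python
from h import *
from cell import cams
a=cams.get_image("top"); a0=cv2.imread("pics/top0.png")
for n,(x,y,r) in {"vial":(357,185,12),"timer":(196,286,20),"forceps":(185,125,30),"pen":(412,172,28)}.items():
    t=a0[y-r:y+r,x-r:x+r]; q=cv2.matchTemplate(a[y-r-12:y+r+12,x-r-12:x+r+12],t,cv2.TM_CCOEFF_NORMED); print(n,cv2.minMaxLoc(q)[1::2])
```

```text
vial (0.33435651659965515, (17, 10))
timer (0.9994890689849854, (12, 12))
forceps (0.7339833974838257, (12, 12))
pen (0.9610046744346619, (12, 12))
```

```bash
python3 -c "
from cell import job; print(job.sign_off())"
```

```text
the job is handed in; nothing more can be done
None
```

All four weights stand in their own wells, each measured within about 2 mm of its well's centre, and the job is handed in at about 26 s; the judged result was not shown, the vial was hidden in my last check, and the gripper briefly brushed something at about 5 N while placing the 500 g weight.

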